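# Pack up the hanging foot of the dough sheeter

## Robot

A 6-joint arm with a two-finger parallel gripper is mounted at the origin on the work surface. World frame = base frame: x ahead of the robot, y to its left, z up, the work surface at z = 0. Lengths are in mm, angles in rad, forces in N, time in s.
With the tool pointing down it reaches from about 275 to 1000 mm from the base axis. Payload 8.4 kg.
Tool frame: the origin (TCP) lies midway between the tips of the shut fingers; the grasp point (between the pads) lies 19 mm behind it (r.grip_point_offset is the distance from the TCP to the grasp point, in mm); z points along the fingers, x is the direction in which the jaws open and shut, and the axes are right-handed (so a half turn about z gives the same grasp; the last joint's range is limited). The gripper opens to 85 mm and grips with 20 to 120 N. Pads are 22 mm wide; open, the fingers measure 114 mm over their backs; the gripper's body (76 mm by 85 mm) begins 54 mm behind the grasp point. The pads swing forward as they close: fully open they stand 13 mm farther back than shut.
Start: joints at [-1.195, 0.353, 1.633, -0, 1.155, -0.002], TCP at [230.547, -580.927, 231.281] pointing down, gripper open.
Joint ranges: [-2.63, 2.63], [-0.92, 2.1], [0.06, 2.66], [-1.3, 4.44], [0, 2.69], [-3.02, 3.02]. Speed limits (rad/s): [2.22, 2.22, 2.79, 3.14, 3.14, 3.14].

## Interface

Orientations are given as [roll, pitch, yaw] about the fixed x, y, z axes, in that order (R = Rz(yaw) Ry(pitch) Rx(roll)).
In Python, from rig import monitor, vision, sign_off, r gives the robot as it stands.
- The arm moves only by the shell command python3 -m inch 'ROWS' [FORCE]. ROWS is JSON, a list of rows, each an object with "dp": the shift along the tool's x, y, z in mm, a list of three; "angular": the turn, a rotation vector about the tool's x, y, z in rad, a list of three; "fingers": the closure in counts, from 0 (fully open) to 255 (shut). A call has 1 to 12 rows; each row is the pose to reach, as a shift and turn from the pose commanded when the call began, along the tool's axes at that moment; what a row does not reach only later rows make up. A row lasts 1/12 s, in which the tool goes at most 41.7 mm and 7.16 degrees, less where a joint would pass 70% of its speed; a pose out of reach is approached as far as the arm can. A call with a gripper value outside its range is refused whole. The fingers move at their own pace and stop on an object; FORCE is the grip in N (left out, the last holds). Time passes only in rows, so rows that repeat a pose let the fingers close. It gives the time, the measured TCP pose, the force and the opening at its end, in the units of the state.
- monitor.sense(): the state, without advancing time (a new reading comes with each control period).
- vision.grab_frame(name): name is "scene" or "top" or "wrist"; returns (picture, depth): 480x640x3 uint8, blue, green, red; 480x640 float32, mm along the optical axis (not along the pixel's ray), 0 where there is no reading.
- vision.camera_params(name): a dict with "fx", "fy", "cx", "cy" (pixels), "R" (3x3) and "t" (3): a world point X has camera coordinates R X + t. Camera axes: x right, y down, z forward; pixel columns grow to the right and rows downward; lengths in mm; the calibration is good to about 2 mm. A picture is of the moment at which its call begins: read the wrist's pose just before it. camera_params takes no time and is no camera call; for the wrist camera it gives the pose at the moment of the call.
- sign_off(): hands the job in, once; it reports no verdict.
The state is a dict: "clock": time; "qpos": joint angles; "qvel": joint speeds; "joint_efforts": joint torques, N m; "eef_pos": TCP position; "tcp_rot": TCP orientation; "contact_force": force on the tool from outside, world axes, zero at the start; "wrist_torque": the same for the moment, N m; "opening": opening from 0.0 (shut) to 1.0 (fully open).
Only numpy, scipy, OpenCV 4.12 (cv2) and the standard library are available. Lean on these libraries where they do the work, as an engineer would, in place of code of your own. Each camera call takes 0.05 s, during which the arm holds its last target.

## Task

The dough sheeter's near foot hangs above the bench: slide flat packers in under it, lying one on another and in past its middle, until the gap left over is one the wedge can fill. Then push the wedge in on top of them, thin end first, until you feel it bind between packers and foot, and finish still gripping the wedge and pressing it home so that the pack stays tight while the level is checked. Leave the packers you do not need on the bench away from the foot, and do not disturb the other things.

Things in the scene. Friction and masses are not known exactly. Their poses are not given: they have to be found in the camera images.
- foot_edge (a point): the sheeter's hanging foot: level grey plate 70 mm wide (x), 65 deep, 12 thick, low on the white machine's side that faces mid-bench, at the end nearer the robot; the only foot with nothing under it. Fixed. Point: middle of its outer lower edge; its z is the gap (17 to 29 mm). +y points level out over the bench; -y in under it, free to go 65 mm and more. The wall 65 mm behind the edge rises 0.4 m
- packer0_mid (a point): one of the four equal flat wooden packers: a plain strip 45 mm wide (x), 120 mm long (y), 8 mm thick (z), about 35 g, lying flat on the bench; this point is its centre
- packer1_mid (a point): another of the flat wooden packers: a plain strip 45 mm wide (x), 120 mm long (y), 8 mm thick (z), about 35 g, lying flat on the bench; this point is its centre
- packer2_mid (a point): another of the flat wooden packers: a plain strip 45 mm wide (x), 120 mm long (y), 8 mm thick (z), about 35 g, lying flat on the bench; this point is its centre
- packer3_mid (a point): another of the flat wooden packers: a plain strip 45 mm wide (x), 120 mm long (y), 8 mm thick (z), about 35 g, lying flat on the bench; this point is its centre
- wedge_mid (a point): the wooden wedge on its flat underside: 45 mm wide (x), 130 long (y), 3 thick at the toe (-y end), 24.7 at the heel (+y end), rising 1 in 6; 55 g; starts with its toe roughly towards the sheeter. Point: on its centre line midway along, 7 mm above the underside. It can close a gap of 5 to 14 mm left between packers and foot; in a wider one too little heel is left to hold
- wedge_toe (a point): the middle of the wedge's thin end, 1.5 mm above its underside; same axes as the wedge (the wedge points along -y)
- cup: an open steel measuring cup, 70 mm across and 65 high; origin at the centre of its underside; not part of the job
- cutter: a dough cutter lying flat: steel blade 60 by 110 mm with a dark wooden grip 24 wide and 20 high along one long edge; origin at the centre of its underside; not part of the job
- jar: a small glass jar with a steel lid, 60 mm across and 70 high; origin at the centre of its underside; not part of the job
- bowl: a steel mixing bowl, 220 mm across and 75 high; origin at the centre of its underside; not part of the job
- tin: a dark steel loaf tin, 100 by 180 mm and 65 high; origin at the centre of its underside; not part of the job
- oil: an amber oil bottle, 66 mm across and 200 high; origin at the centre of its underside; not part of the job
Things that resemble listed ones, but are neither listed nor needed, are in the scene too. Leave any turquoise or yellow look-alike of the part that bears packer1_mid alone.

How it is judged:
By the outcome, as a careful person would: the job done as asked, in the order asked, and still so for the second after the job is handed in, while the arm keeps its last pose, push and grip.
It also fails if it takes over 69 s, if anything falls off the work surface, if the arm or the gripper's body presses on something with over 40 N, if the wrist force passes 120 N, or if a joint passes its speed limit or range.

## Working session

There is one attempt and no reset: what is moved stays moved. The work goes in short steps, Python scripts to look and compute and a shell command to move; the robot and the scene stay as the last step left them, time stands still between calls to the robot, and variables do not carry over. Pictures are saved under pics/ and viewed, and the job is handed in when it is done.

```bash
ls; mkdir -p pics
python3 - <<'E'
from rig import monitor, vision, r
import cv2
print(monitor.sense(), r.grip_point_offset)
for n in ("scene","top"):
    p,d=vision.grab_frame(n); cv2.imwrite(f"pics/{n}0.png",p); import numpy as np; np.save(f"pics/{n}0.npy",d)
    c=vision.camera_params(n); print(n,c)
E
```

```text
pics
{'clock': 0.0, 'qpos': array([-1.19537843e+00,  3.53632394e-01,  1.63414665e+00, -1.09543425e-05,
        1.15518778e+00, -2.42772069e-03]), 'qvel': array([ 1.98720952e-03,  8.31910438e-04,  7.99971758e-05, -2.21715332e-03,
       -1.05569823e-05, -5.82642214e-04]), 'joint_efforts': array([-2.49342411e-03, -6.05259418e+01, -3.42069268e+01, -2.50685289e-04,
        9.50804504e-03, -2.74541128e-05]), 'eef_pos': array([ 230.3795885 , -580.47599696,  230.56616099]), 'tcp_rot': array([ 3.14158597e+00,  1.37418745e-03, -1.19294628e+00]), 'contact_force': array([-0.30629991, -0.33356762,  0.56061931]), 'wrist_torque': array([0.04869582, 0.02156256, 0.01745244]), 'opening': 1.0028329870032346} 18.700000000000003
scene {'fx': 488.21947019521457, 'fy': 488.21947019521457, 'cx': 315.02152132491267, 'cy': 241.57207757140955, 'R': array([[-0.29134249,  0.95661042,  0.00400841],
       [ 0.70097713,  0.21633515, -0.67958087],
       [-0.6509613 , -0.19518098, -0.73358965]]), 't': array([   2.70451296, -334.34732337, 1436.29170126])}
top {'fx': 608.2590405656565, 'fy': 608.2590405656565, 'cx': 323.75066838224996, 'cy': 228.76422371818148, 'R': array([[-2.68125352e-02, -9.99635365e-01, -3.19761976e-03],
       [-9.92990575e-01,  2.70023837e-02, -1.15067762e-01],
       [ 1.15112148e-01,  8.99478646e-05, -9.93352498e-01]]), 't': array([ 144.3294084 ,  497.33059904, 1268.42758307])}
```

View pics/scene0.png

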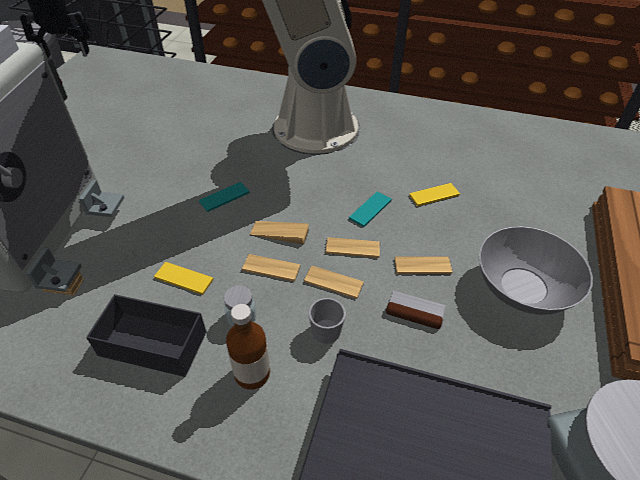

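View pics/top0.png

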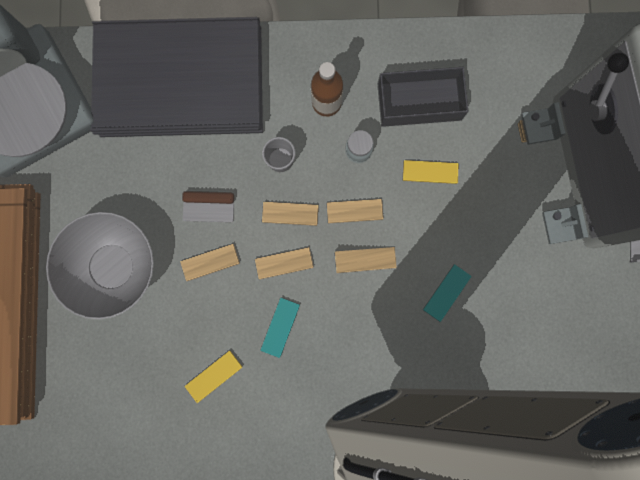

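The scene view shows the hanging foot at about (103,203) and the shimmed foot at (58,278). The wedge is at (279,232), with its high heel to the right, and the plain packers are at (353,247), (423,265), (271,267) and (334,282). In the top view the foot is at (565,222), the wedge at (365,260) and the packers at (290,212), (355,210), (210,261) and (285,262).

```bash
cat > h.py <<'E'
import numpy as np, cv2
from rig import vision
def toworld(c,u,v,d):
    p=np.array([(u-c['cx'])/c['fx']*d,(v-c['cy'])/c['fy']*d,d]); return c['R'].T@(p-c['t'])
def plane(c,u,v,z):
    R=c['R'];o=-R.T@c['t'];k=R.T@np.array([(u-c['cx'])/c['fx'],(v-c['cy'])/c['fy'],1]); return o+k*(z-o[2])/k[2]
def proj(c,X):
    p=c['R']@np.array(X,float)+c['t']; return c['fx']*p[0]/p[2]+c['cx'],c['fy']*p[1]/p[2]+c['cy']
def cloud(c,d):
    v,u=np.mgrid[:480,:640]; P=np.stack([(u-c['cx'])/c['fx']*d,(v-c['cy'])/c['fy']*d,d],-1); return (P-c['t'])@c['R']
E
python3 - <<'E'
from h import *
im=cv2.imread('pics/top0.png')
cv2.imwrite('pics/t_a.png',cv2.resize(im[185:290,170:410],None,fx=3.3,fy=3.3,interpolation=cv2.INTER_CUBIC))
cv2.imwrite('pics/t_b.png',cv2.resize(im[90:260,500:640],None,fx=3.5,fy=3.5,interpolation=cv2.INTER_CUBIC))
im=cv2.imread('pics/scene0.png')
cv2.imwrite('pics/s_b.png',cv2.resize(im[150:310,0:160],None,fx=3.7,fy=3.7,interpolation=cv2.INTER_CUBIC))
c=vision.camera_params('top');d=np.load('pics/top0.npy');W=cloud(c,d)
im=cv2.imread('pics/top0.png')
hsv=cv2.cvtColor(im,cv2.COLOR_BGR2HSV)
m=((hsv[...,0]>8)&(hsv[...,0]<23)&(hsv[...,1]>70)&(hsv[...,2]>120)).astype(np.uint8)
n,l,s,ce=cv2.connectedComponentsWithStats(m)
for i in range(1,n):
    if s[i,4]<150 : continue
    q=W[l==i]; q=q[(q[:,2]>3)&(q[:,2]<60)]
    if len(q)<50: continue
    r=cv2.minAreaRect(q[:,:2].astype(np.float32))
    print(ce[i].round(),s[i,4],np.round(r[0]),np.round(r[1]),round(r[2],1),'z pct',np.percentile(q[:,2],[2,50,98]).round(1))
# bench z
print('bench',W[300,150],W[320,200],W[170,350])
for u in range(540,600,6): print(u,W[222,u].round(1),W[210,u].round(1),W[237,u].round(1))
E
```

```text
[354. 211.] 1131 [542.  63.] [ 45. 120.] 2.1 z pct [ 3.6  8.2 13.7]
[290. 213.] 1127 [540. 204.] [119.  45.] 85.2 z pct [ 3.6  8.5 13.8]
[209. 262.] 1166 [438. 379.] [ 45. 120.] 17.1 z pct [ 3.7  8.5 14.2]
[284. 263.] 1152 [432. 220.] [ 45. 119.] 10.6 z pct [ 3.7  8.6 14.5]
[365. 259.] 1256 [435.  44.] [ 45. 130.] 3.5 z pct [ 3.8 14.7 26.5]
bench [360.21750878 510.33016783  -4.48090428] [314.64223429 401.75915512  -1.36920681] [633.39839724  69.45521896  -0.77937377]
540 [ 506.5 -341.3   -0.7] [ 532.5 -342.1    2.1] [ 473.4 -338.1    2.1]
546 [ 502.  -341.3   34.7] [ 532.3 -355.4    1.3] [ 473.3 -352.    -0.6]
552 [ 501.  -351.9   40.5] [ 527.  -354.8   37.5] [ 469.2 -349.9   39.8]
558 [ 500.8 -365.    39.3] [ 526.1 -365.9   41.7] [ 468.9 -362.8   39.2]
564 [ 499.1 -373.3   50.4] [ 526.1 -379.6   39. ] [ 468.7 -375.8   38.3]
570 [ 499.  -386.5   48.9] [ 525.5 -391.8   40.4] [ 468.3 -388.4   38.3]
576 [ 497.2 -393.8   61.5] [ 520.6 -390.2   74.4] [ 467.6 -399.2   42.8]
582 [ 495.2 -400.1   75.7] [ 520.2 -402.6   74.4] [ 464.7 -400.    70.5]
588 [ 492.8 -404.6   93.6] [ 516.  -402.2  103.4] [ 463.8 -409.4   77.2]
594 [ 489.2 -404.   122.2] [ 511.7 -401.1  132.8] [ 460.9 -409.1  105.5]
```

```bash
sleep 1
```

```text
(no output)
```

View pics/t_a.png

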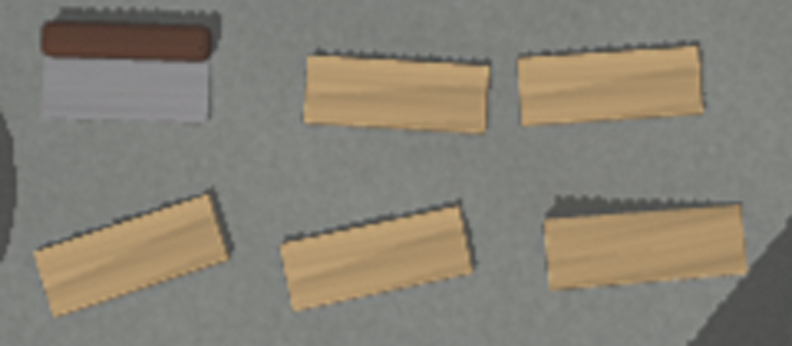

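View pics/t_b.png

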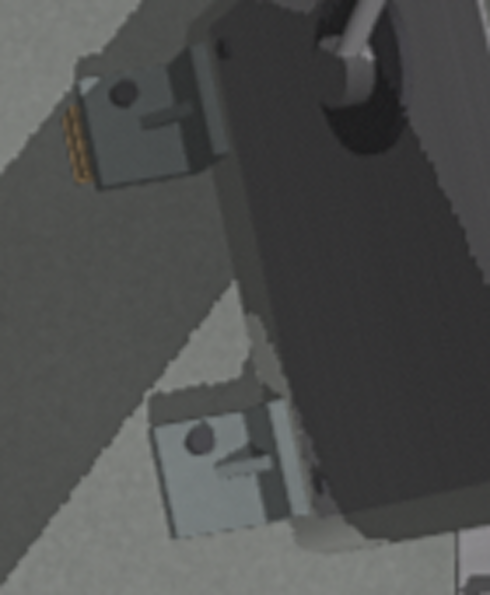

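View pics/s_b.png

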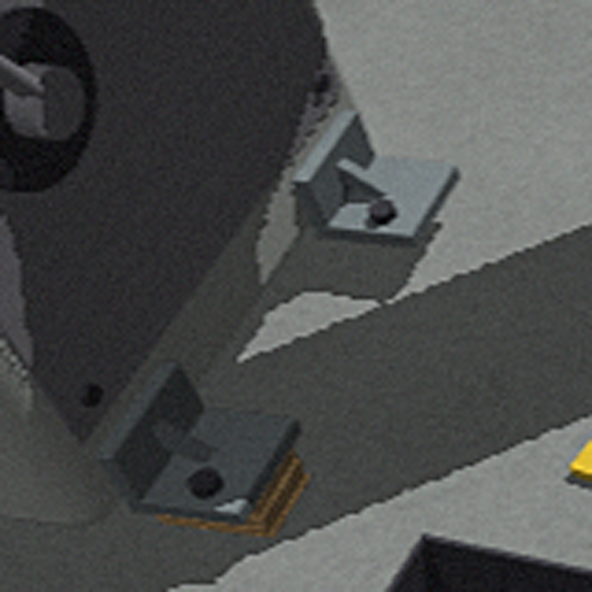

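Run:
```python
from h import *
for n in('top','scene'):
    c=vision.camera_params(n);d=np.load(f'pics/{n}0.npy');W=cloud(c,d)
    x,y,z=W[...,0],W[...,1],W[...,2]
    m=(x>455)&(x<545)&(y<-340)&(y>-395)&(z>25)&(z<50)
    # per-y strips avoid gusset : median z
    q=W[m]; print(n,len(q),'z med',np.median(q[:,2]), np.percentile(q[:,2],[10,30,70]))
    b=(x>440)&(x<560)&(y<-250)&(y>-330)&(z<15); print('bench near',np.median(z[b]),b.sum())
    pk=(abs(x-542)<15)&(abs(y-63)<40);print('packer top',np.median(z[pk]))
    q=q[abs(q[:,2]-np.median(q[:,2]))<5]
    r=cv2.minAreaRect(q[:,:2].astype(np.float32));print(r)
c=vision.camera_params('top')
a=[plane(c,543.7,211.4,39),plane(c,549.1,243.4,39)]
print(a,(a[0]+a[1])/2, np.linalg.norm(a[0]-a[1]), np.degrees(np.arctan2(*(a[0]-a[1])[[1,0]])))
c=vision.camera_params('scene')
# scene crop 3.7x off (0,150): outer-edge top corners (458,168) , (412,237)
a=[plane(c,458/3.7,150+168/3.7,39),plane(c,411/3.7,150+236/3.7,39)]
print(a,np.linalg.norm(a[0]-a[1]), np.degrees(np.arctan2(*(a[1]-a[0])[[1,0]])))
im=cv2.imread('pics/scene0.png');cv2.imwrite('pics/s_c.png',cv2.resize(im[180:230,70:140],None,fx=10,fy=10,interpolation=cv2.INTER_CUBIC))
im=cv2.imread('pics/top0.png');cv2.imwrite('pics/t_c.png',cv2.resize(im[195:255,530:600],None,fx=10,fy=10,interpolation=cv2.INTER_CUBIC))
```

```text
top 865 z med 38.25749916626618 [34.09969653 36.63777013 39.79060803]
bench near -0.0010622603111202136 2001
packer top 8.295912148685366
((494.8457946777344, -367.516845703125), (70.12791442871094, 58.330562591552734), 7.572948455810547)
scene 575 z med 39.71734716575755 [33.98807812 38.40569697 40.99026175]
bench near 1.6051152246518736 1189
packer top 9.48769845159419
((498.0704345703125, -368.67901611328125), (74.3069839477539, 56.06108856201172), 3.7129476070404053)
[array([ 524.25916453, -336.44663714,   39.        ]), array([ 455.92223038, -343.15460882,   39.        ])] [ 490.09069745 -339.80062298   39.        ] 68.66537303165687 5.606208935282219
[array([ 462.2482511 , -342.79941554,   39.        ]), array([ 526.74817839, -336.17935817,   39.        ])] 64.83876757371587 5.860127739316621
```

```bash
sleep 1
```

```text
(no output)
```

View pics/s_c.png

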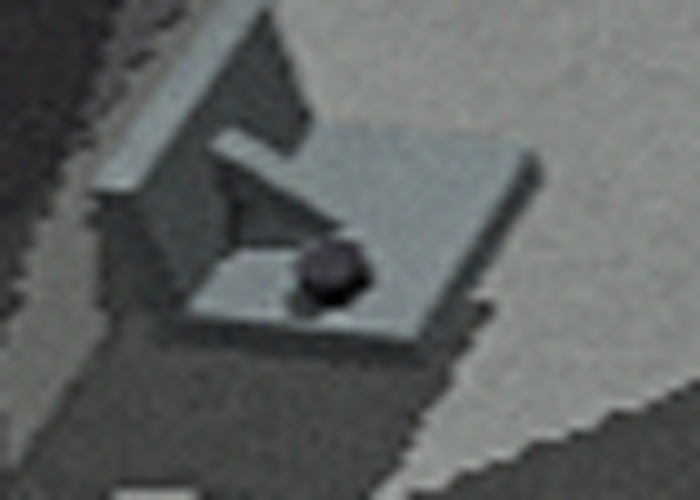

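View pics/t_c.png

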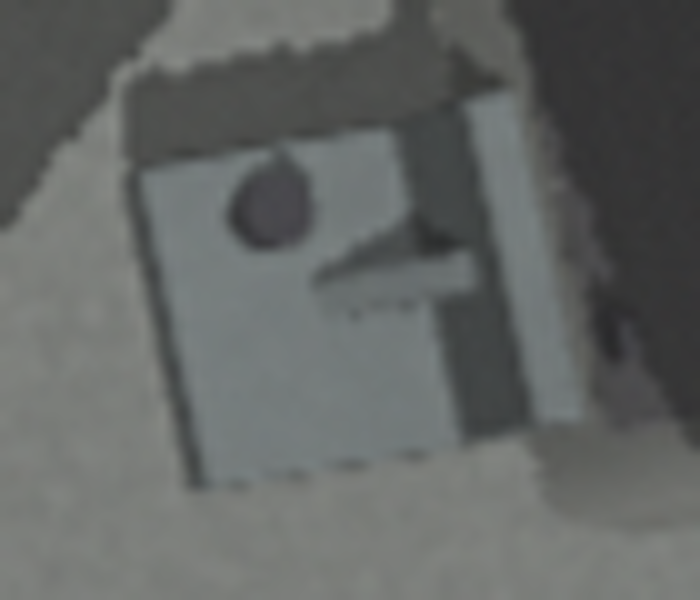

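The enlarged crops show the foot plate's outer top edge running from about (544.3,212.3) to (550.5,243.7) in the top view. Its top sits at z≈38, so the gap is about 26 mm. That means two packers, leaving about 10 mm for the wedge.

```bash
cat >> h.py <<'E'
from scipy.spatial.transform import Rotation as Ro
def st():
    from rig import monitor
    return monitor.sense()
def togo(p,yaw,roll=np.pi):
    "tool-frame dp and angular from measured pose to TCP p with tool pointing down at yaw"
    s=st(); R0=Ro.from_euler('xyz',s['tcp_rot']); R1=Ro.from_euler('xyz',[np.pi,0,yaw])
    print('dp',R0.inv().apply(np.array(p)-s['eef_pos']).round(1),'ang',(R0.inv()*R1).as_rotvec().round(4),'now',s['eef_pos'].round(1),s['tcp_rot'].round(4),'F',s['contact_force'].round(1),'op',round(s['opening'],3),'t',round(s['clock'],2))
E
python3 - <<'E'
from h import *
c=vision.camera_params('top')
for z,a,b in ((38.2,(544.3,212.3),(550.5,243.7)),(26.2,(543,211.5),(549,243.8))):
    A,B=plane(c,*a,z),plane(c,*b,z); print(A,B,(A+B)/2,np.linalg.norm(A-B),np.degrees(np.arctan2(*(A-B)[[1,0]])))
d=np.load('pics/top0.npy');W=cloud(c,d)
# wall direction: points 60<z<150 at machine side
x,y,z=W[...,0],W[...,1],W[...,2]
m=(x>450)&(x<760)&(y<-380)&(y>-460)&(z>5)&(z<60)
print(m.sum())
togo((380,-250,250),0.037)
E
```

```text
[ 522.40657834 -337.87819129   38.2       ] [ 455.27327724 -346.35514185   38.2       ] [ 488.83992779 -342.11666657   38.2       ] 67.66637871422432 7.196675328857357
[ 525.81132605 -339.61134815   26.2       ] [ 456.11771243 -347.62650919   26.2       ] [ 490.96451924 -343.61892867   26.2       ] 70.15299413232508 6.560517284586791
595
dp [-252.1 -261.   -19. ] ang [-8.00e-04  1.10e-03 -1.23e+00] now [ 230.4 -580.5  230.6] [ 3.1416e+00  1.3000e-03 -1.1930e+00] F [ 0.1 -0.   0.2] op 0.999 t 0.1
```

```bash
python3 -m inch '[{"dp":[-126,-131,-19],"angular":[0,0,-0.5],"fingers":0},{"dp":[-126,-131,-19],"angular":[0,0,-0.5],"fingers":0},{"dp":[-126,-131,-19],"angular":[0,0,-0.5],"fingers":0},{"dp":[-126,-131,-19],"angular":[0,0,-0.5],"fingers":0},{"dp":[-252,-261,-19],"angular":[0,0,-1.23],"fingers":0},{"dp":[-252,-261,-19],"angular":[0,0,-1.23],"fingers":0},{"dp":[-252,-261,-19],"angular":[0,0,-1.23],"fingers":0},{"dp":[-252,-261,-19],"angular":[0,0,-1.23],"fingers":0},{"dp":[-252,-261,-19],"angular":[0,0,-1.23],"fingers":0},{"dp":[-252,-261,-19],"angular":[0,0,-1.23],"fingers":0},{"dp":[-252,-261,-19],"angular":[0,0,-1.23],"fingers":0},{"dp":[-252,-261,-19],"angular":[0,0,-1.23],"fingers":0}]' 40
python3 - <<'E'
from h import *
togo((541,98,120),0.037)
E
```

```text
clock: 1.1
eef_pos: [380.2, -250.3, 250.2]
tcp_rot: [3.141, 0.0, 0.035]
contact_force: [-0.3, -0.3, -0.9]
opening: 0.999
dp [ 172.8 -342.5  130.1] ang [ 0.0001  0.0003 -0.0023] now [ 380.2 -250.3  250.2] [3.1415e+00 3.0000e-04 3.4700e-02] F [-0.3 -0.3 -0.9] op 0.999 t 1.1
```

```bash
python3 -m inch '[{"dp":[173,-342.5,130],"angular":[0,0,0],"fingers":30},{"dp":[173,-342.5,130],"angular":[0,0,0],"fingers":30},{"dp":[173,-342.5,130],"angular":[0,0,0],"fingers":30},{"dp":[173,-342.5,130],"angular":[0,0,0],"fingers":30},{"dp":[173,-342.5,130],"angular":[0,0,0],"fingers":30},{"dp":[173,-342.5,130],"angular":[0,0,0],"fingers":30},{"dp":[173,-342.5,130],"angular":[0,0,0],"fingers":30},{"dp":[173,-342.5,130],"angular":[0,0,0],"fingers":30},{"dp":[173,-342.5,130],"angular":[0,0,0],"fingers":30},{"dp":[173,-342.5,130],"angular":[0,0,0],"fingers":30},{"dp":[173,-342.5,130],"angular":[0,0,0],"fingers":30}]'
python3 - <<'E'
from h import *
togo((541,98,10),0.037)
p,d=vision.grab_frame('wrist');cv2.imwrite('pics/w1.png',p)
E
```

```text
clock: 2.02
eef_pos: [542.1, 101.1, 118.2]
tcp_rot: [-3.141, 0.001, 0.034]
contact_force: [-1.0, 0.9, 1.2]
opening: 0.883
dp [ -1.2   3.2 108.2] ang [-0.0008  0.0006 -0.0029] now [542.1 101.1 118.2] [-3.1408e+00  6.0000e-04  3.4100e-02] F [-1.   0.9  1.2] op 0.883 t 2.02
```

```bash
sleep 1
```

```text
(no output)
```

View pics/w1.png

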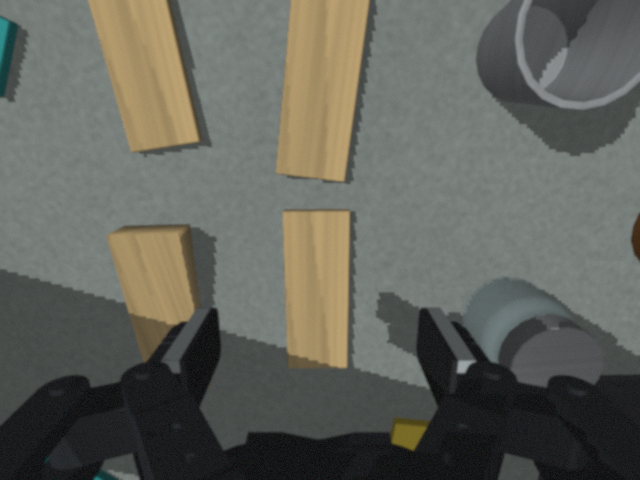

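The wrist view shows the packer centred between the fingers at (318,290), with clear space on both sides.

```bash
python3 -m inch '[{"dp":[0,0,80],"angular":[0,0,0],"fingers":60},{"dp":[0,0,80],"angular":[0,0,0],"fingers":60},{"dp":[0,0,105],"angular":[0,0,0],"fingers":60},{"dp":[0,0,110],"angular":[0,0,0],"fingers":60},{"dp":[0,0,114],"angular":[0,0,0],"fingers":60},{"dp":[0,0,116],"angular":[0,0,0],"fingers":60},{"dp":[0,0,117],"angular":[0,0,0],"fingers":60},{"dp":[0,0,117],"angular":[0,0,0],"fingers":60}]'
python3 - <<'E'
from h import *
togo((541,98,2),0.037)
p,d=vision.grab_frame('wrist');cv2.imwrite('pics/w2.png',p)
E
```

```text
clock: 2.73
eef_pos: [541.6, 98.1, 4.7]
tcp_rot: [-3.141, -0.002, 0.036]
contact_force: [0.7, -0.8, 0.5]
opening: 0.764
dp [-0.6  0.1  2.7] ang [-0.0003 -0.0024 -0.0009] now [541.6  98.1   4.7] [-3.1413e+00 -2.4000e-03  3.6100e-02] F [ 0.7 -0.8  0.5] op 0.764 t 2.73
```

```bash
sleep 1
```

```text
(no output)
```

View pics/w2.png

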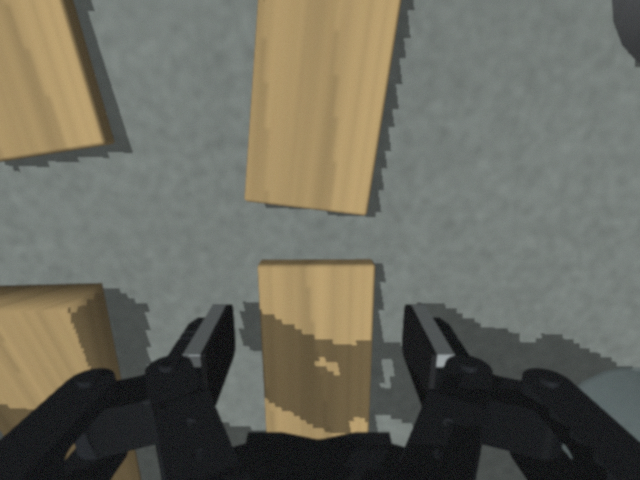

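```bash
python3 -m inch '[{"dp":[0,0,2],"angular":[0,0,0],"fingers":95},{"dp":[0,0,4],"angular":[0,0,0],"fingers":95},{"dp":[0,0,5],"angular":[0,0,0],"fingers":95},{"dp":[0,0,5],"angular":[0,0,0],"fingers":95},{"dp":[0,0,5],"angular":[0,0,0],"fingers":95}]'
python3 - <<'E'
from h import *
togo((541,98,2),0.037)
p,d=vision.grab_frame('wrist');cv2.imwrite('pics/w3.png',p)
E
```

```text
clock: 3.2
eef_pos: [540.3, 98.3, -1.8]
tcp_rot: [3.142, 0.0, 0.037]
contact_force: [-0.5, -0.1, -1.3]
opening: 0.627
dp [ 0.7  0.3 -3.8] ang [0.     0.0003 0.0001] now [540.3  98.3  -1.8] [3.1416e+00 3.0000e-04 3.7100e-02] F [-0.5 -0.1 -1.3] op 0.627 t 3.2
```

```bash
sleep 1
```

```text
(no output)
```

View pics/w3.png

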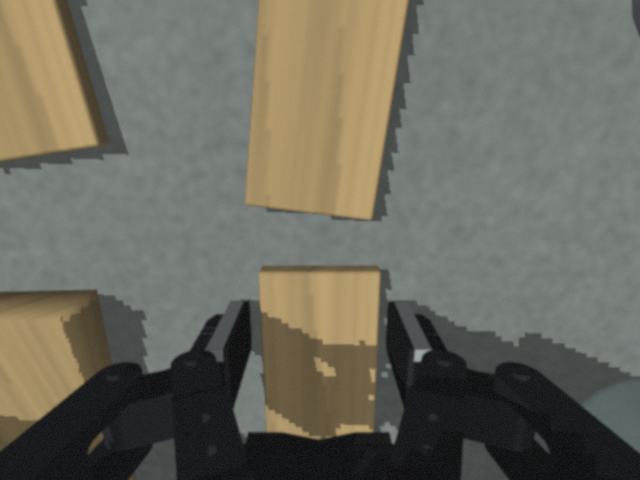

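The fingers straddle the packer with no contact yet, so I'm closing them.

```bash
python3 -m inch '[{"dp":[0,0,0],"angular":[0,0,0],"fingers":150},{"dp":[0,0,0],"angular":[0,0,0],"fingers":150},{"dp":[0,0,0],"angular":[0,0,0],"fingers":150},{"dp":[0,0,0],"angular":[0,0,0],"fingers":150},{"dp":[0,0,-3],"angular":[0,0,0],"fingers":150},{"dp":[0,0,-25],"angular":[0,0,0],"fingers":150},{"dp":[0,0,-40],"angular":[0,0,0],"fingers":150},{"dp":[0,0,-40],"angular":[0,0,0],"fingers":150}]' 60
python3 - <<'E'
from h import *
togo((541,98,2),0.037)
p,d=vision.grab_frame('wrist');cv2.imwrite('pics/w4.png',p)
E
```

```text
clock: 3.92
eef_pos: [542.2, 98.6, 40.8]
tcp_rot: [-3.141, -0.004, 0.037]
contact_force: [0.6, -0.2, -0.2]
opening: 0.503
dp [-1.4  0.6 38.8] ang [-0.0006 -0.004  -0.    ] now [542.2  98.6  40.8] [-3.141 -0.004  0.037] F [ 0.6 -0.2 -0.2] op 0.503 t 3.92
```

```bash
sleep 1
```

```text
(no output)
```

View pics/w4.png

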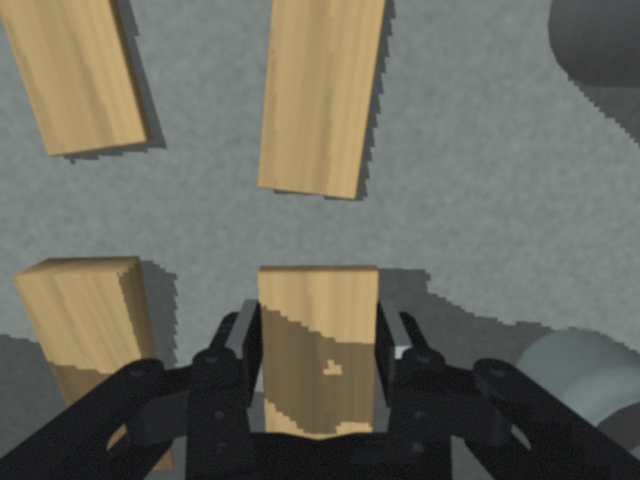

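Run:
```python
from h import *
togo((477,-233,38),0.119)
```

```text
dp [-76.8 328.8   1.2] ang [-0.0003 -0.0029 -0.082 ] now [541.6  98.5  39.6] [-3.1412e+00 -2.9000e-03  3.7000e-02] F [ 0.4 -0.3 -0.5] op 0.506 t 3.97
```

```bash
python3 -m inch '[{"dp":[-76.5,329,0],"angular":[0,0,-0.082],"fingers":150},{"dp":[-76.5,329,0],"angular":[0,0,-0.082],"fingers":150},{"dp":[-76.5,329,0],"angular":[0,0,-0.082],"fingers":150},{"dp":[-76.5,329,0],"angular":[0,0,-0.082],"fingers":150},{"dp":[-76.5,329,0],"angular":[0,0,-0.082],"fingers":150},{"dp":[-76.5,329,0],"angular":[0,0,-0.082],"fingers":150},{"dp":[-76.5,329,0],"angular":[0,0,-0.082],"fingers":150},{"dp":[-76.5,329,0],"angular":[0,0,-0.082],"fingers":150},{"dp":[-76.5,329,0],"angular":[0,0,-0.082],"fingers":150},{"dp":[-76.5,329,20],"angular":[0,0,-0.082],"fingers":150},{"dp":[-76.5,329,39],"angular":[0,0,-0.082],"fingers":150},{"dp":[-76.5,329,39],"angular":[0,0,-0.082],"fingers":150}]'
python3 - <<'E'
from h import *
togo((477,-233,-1),0.119)
for n in('scene','top'):
    p,d=vision.grab_frame(n); cv2.imwrite(f'pics/{n}5.png',p); np.save(f'pics/{n}5.npy',d)
    if n=='scene':q=p[150:310,20:240]
    else: q=p[150:290,440:640]
    cv2.imwrite(f'pics/{n}5c.png',cv2.resize(q,None,fx=3.6,fy=3.6,interpolation=cv2.INTER_CUBIC))
E
```

```text
clock: 4.97
eef_pos: [477.7, -234.8, -1.2]
tcp_rot: [3.14, -0.003, 0.118]
contact_force: [0.1, 0.2, 0.6]
opening: 0.506
dp [-0.5 -1.9 -0.2] ang [ 0.0021 -0.0027 -0.0009] now [ 477.7 -234.8   -1.2] [ 3.1395e+00 -2.7000e-03  1.1810e-01] F [0.1 0.2 0.6] op 0.506 t 4.97
```

```bash
sleep 1
```

```text
(no output)
```

View pics/scene5c.png

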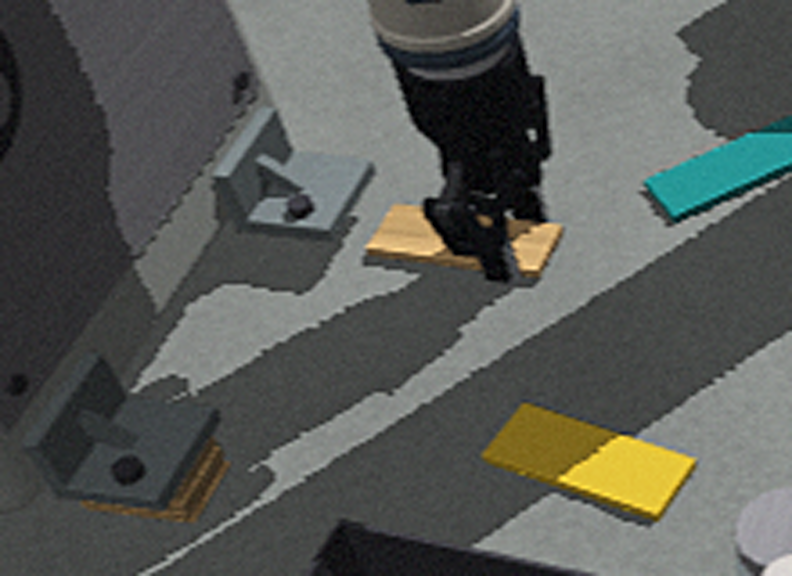

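View pics/top5c.png

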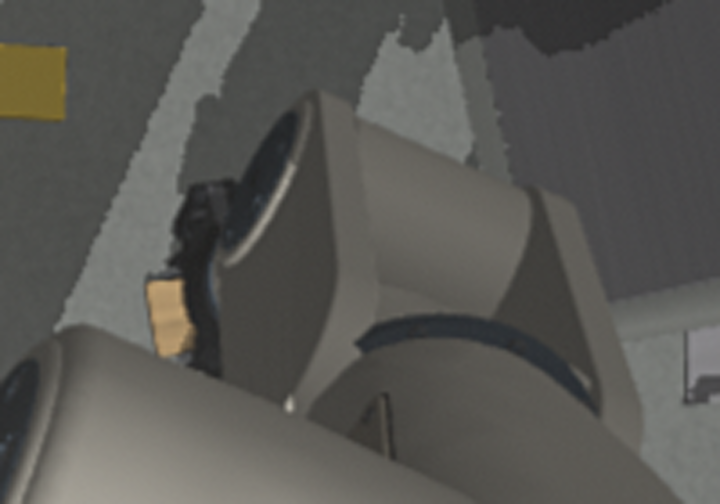

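The scene crop shows the packer held flat, lined up about 15 mm in front of the foot. In the top crop the arm's wrist bulges towards the machine at about (610,210), so I'll check that clearance before pushing in.

Run:
```python
from h import *
c=vision.camera_params('top');W0=cloud(c,np.load('pics/top0.npy'));W=cloud(c,np.load('pics/top5.npy'))
y,z=W[...,1],W[...,2]
m=(W[...,2]>W0[...,2]+30)&(W[...,0]>350)&(W[...,0]<640)&(y<-200)
for z0 in range(100,500,40):
    k=m&(z>=z0)&(z<z0+40)
    if k.sum()>5: i=np.argsort(y[k])[:max(3,k.sum()//50)]; print(z0,k.sum(),W[k][i].mean(0).round(),'min y',y[k].min().round())
# machine
for cc,n in((c,'top'),(vision.camera_params('scene'),'scene')):
    W0=cloud(cc,np.load(f'pics/{n}0.npy'))
    for x0 in (420,450,480,510,560):
        for z0 in(60,150,250,350):
            k=(abs(W0[...,0]-x0)<15)&(abs(W0[...,2]-z0)<30)&(W0[...,1]<-300)
            if k.sum()>5: print(n,x0,z0,'max y',np.percentile(W0[...,1][k],95).round(),k.sum())
```

```text
100 112 [ 538. -236.  103.] min y -236.0
140 46 [ 486. -209.  147.] min y -209.0
340 775 [ 484. -301.  369.] min y -304.0
380 1488 [ 471. -293.  391.] min y -298.0
420 317 [ 450. -284.  423.] min y -286.0
460 258 [ 421. -271.  465.] min y -272.0
top 420 60 max y -488.0 77
top 450 60 max y -348.0 189
top 450 150 max y -407.0 205
top 450 250 max y -407.0 200
top 480 60 max y -344.0 616
top 480 150 max y -403.0 225
top 480 250 max y -403.0 298
top 510 60 max y -339.0 587
top 510 150 max y -399.0 226
top 510 250 max y -398.0 292
top 560 60 max y -394.0 117
top 560 150 max y -392.0 223
top 560 250 max y -392.0 290
top 560 350 max y -391.0 51
scene 420 250 max y -425.0 15
scene 420 350 max y -424.0 54
scene 450 60 max y -346.0 58
scene 450 150 max y -409.0 58
scene 450 250 max y -409.0 84
scene 450 350 max y -409.0 141
scene 480 60 max y -344.0 356
scene 480 150 max y -404.0 220
scene 480 250 max y -404.0 262
scene 480 350 max y -403.0 342
scene 510 60 max y -340.0 462
scene 510 150 max y -399.0 223
scene 510 250 max y -400.0 282
scene 510 350 max y -400.0 368
scene 560 60 max y -395.0 166
scene 560 150 max y -392.0 249
scene 560 250 max y -392.0 316
scene 560 350 max y -392.0 412
```

View pics/scene5.png

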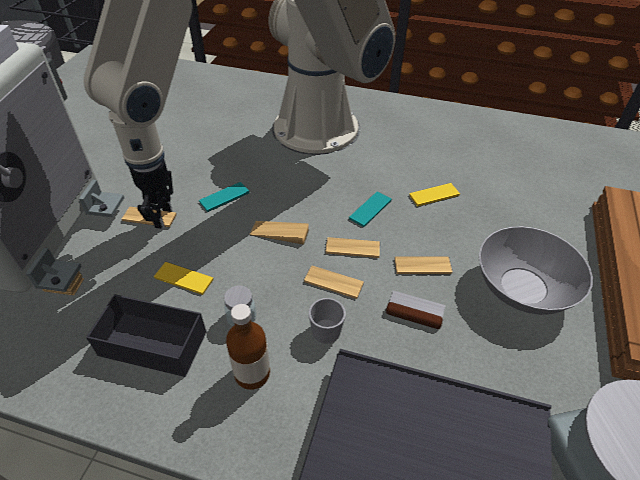

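Clearance is fine: the wrist is at y≈-304 and the wall at about -403. Sliding in 72 mm.

```bash
python3 -m inch '[{"dp":[0,8,0],"angular":[0,0,0],"fingers":150},{"dp":[0,18,0],"angular":[0,0,0],"fingers":150},{"dp":[0,28,0],"angular":[0,0,0],"fingers":150},{"dp":[0,38,0],"angular":[0,0,0],"fingers":150},{"dp":[0,50,0],"angular":[0,0,0],"fingers":150},{"dp":[0,62,0],"angular":[0,0,0],"fingers":150},{"dp":[0,72,0],"angular":[0,0,0],"fingers":150},{"dp":[0,72,0.5],"angular":[0,0,0],"fingers":150},{"dp":[0,72,0.5],"angular":[0,0,0],"fingers":150}]'
python3 - <<'E'
from h import *
togo((477,-233,-1),0.119)
for n in('scene','top'):
    p,d=vision.grab_frame(n); cv2.imwrite(f'pics/{n}6.png',p); np.save(f'pics/{n}6.npy',d)
    if n=='scene':q=p[150:270,60:220]
    cv2.imwrite(f'pics/{n}6c.png',cv2.resize(q,None,fx=4.8,fy=4.8,interpolation=cv2.INTER_CUBIC))
E
```

```text
clock: 5.82
eef_pos: [484.5, -305.5, -1.4]
tcp_rot: [-3.141, 0.0, 0.118]
contact_force: [-0.0, -0.4, -1.0]
opening: 0.498
dp [  1.1 -72.9  -0.4] ang [-0.0001  0.     -0.0013] now [ 484.5 -305.5   -1.4] [-3.1415  0.      0.1177] F [-0.  -0.4 -1. ] op 0.498 t 5.82
```

```bash
sleep 1
```

```text
(no output)
```

View pics/scene6c.png

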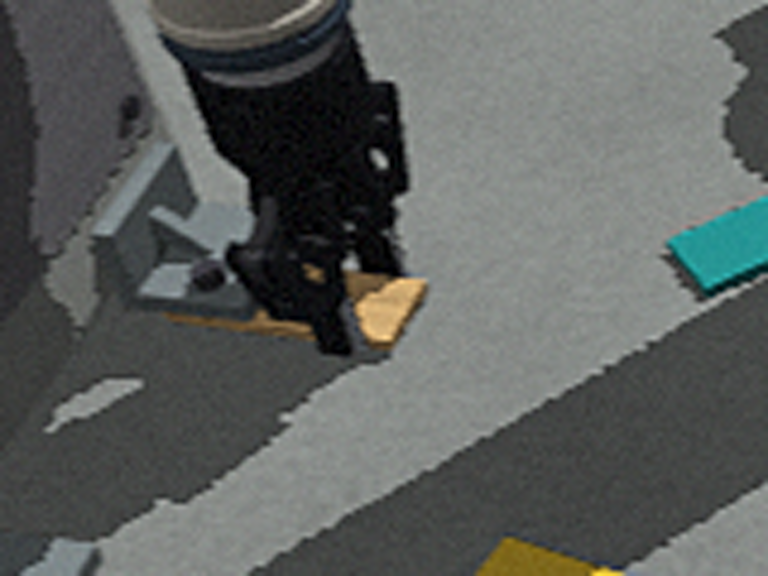

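The packer is in under the foot. Releasing it and going for the second.

```bash
python3 -m inch '[{"dp":[0,0,0.5],"angular":[0,0,0],"fingers":75},{"dp":[0,0,0.5],"angular":[0,0,0],"fingers":75},{"dp":[0,0,0.5],"angular":[0,0,0],"fingers":75},{"dp":[0,0,0.5],"angular":[0,0,0],"fingers":75},{"dp":[0,0,-20],"angular":[0,0,0],"fingers":75},{"dp":[0,0,-60],"angular":[0,0,0],"fingers":75},{"dp":[0,-80,-100],"angular":[0,0,0],"fingers":60},{"dp":[0,-80,-100],"angular":[0,0,0],"fingers":60},{"dp":[0,-80,-100],"angular":[0,0,0],"fingers":60},{"dp":[0,-80,-100],"angular":[0,0,0],"fingers":60}]'
python3 - <<'E'
from h import *
togo((543,239,90),-0.084)
E
```

```text
clock: 6.75
eef_pos: [475.5, -223.9, 100.2]
tcp_rot: [3.141, -0.002, 0.122]
contact_force: [0.4, 0.1, -0.3]
opening: 0.766
dp [ 123.1 -451.3   10. ] ang [ 0.0007 -0.0018  0.2055] now [ 475.5 -223.9  100.2] [ 3.1407e+00 -1.7000e-03  1.2150e-01] F [ 0.4  0.1 -0.3] op 0.766 t 6.75
```

```bash
python3 -m inch '[{"dp":[123,-451,10],"angular":[0,0,0.205],"fingers":60},{"dp":[123,-451,10],"angular":[0,0,0.205],"fingers":60},{"dp":[123,-451,10],"angular":[0,0,0.205],"fingers":60},{"dp":[123,-451,10],"angular":[0,0,0.205],"fingers":60},{"dp":[123,-451,10],"angular":[0,0,0.205],"fingers":60},{"dp":[123,-451,10],"angular":[0,0,0.205],"fingers":60},{"dp":[123,-451,10],"angular":[0,0,0.205],"fingers":60},{"dp":[123,-451,10],"angular":[0,0,0.205],"fingers":60},{"dp":[123,-451,10],"angular":[0,0,0.205],"fingers":60},{"dp":[123,-451,10],"angular":[0,0,0.205],"fingers":60},{"dp":[123,-451,10],"angular":[0,0,0.205],"fingers":60},{"dp":[123,-451,10],"angular":[0,0,0.205],"fingers":60}]'; python3 -m inch '[{"dp":[0,0,0],"angular":[0,0,0],"fingers":60},{"dp":[0,0,0],"angular":[0,0,0],"fingers":60}]'
python3 - <<'E'
from h import *
togo((543,239,-3),-0.084)
p,d=vision.grab_frame('wrist');cv2.imwrite('pics/w7.png',p)
p,d=vision.grab_frame('top');cv2.imwrite('pics/top7.png',p);np.save('pics/top7.npy',d)
E
```

```text
clock: 7.75
eef_pos: [545.4, 241.5, 88.0]
tcp_rot: [-3.14, -0.002, -0.084]
contact_force: [-0.3, -1.2, 0.1]
opening: 0.763
clock: 7.92
eef_pos: [543.7, 236.6, 87.7]
tcp_rot: [3.14, 0.001, -0.084]
contact_force: [-0.9, -0.5, -0.1]
opening: 0.768
dp [-0.8 -2.4 90.7] ang [ 0.0011  0.001  -0.0004] now [543.7 236.6  87.7] [ 3.1405e+00  1.0000e-03 -8.4400e-02] F [-0.9 -0.5 -0.1] op 0.768 t 7.92
```

```bash
sleep 1
```

```text
(no output)
```

View pics/w7.png

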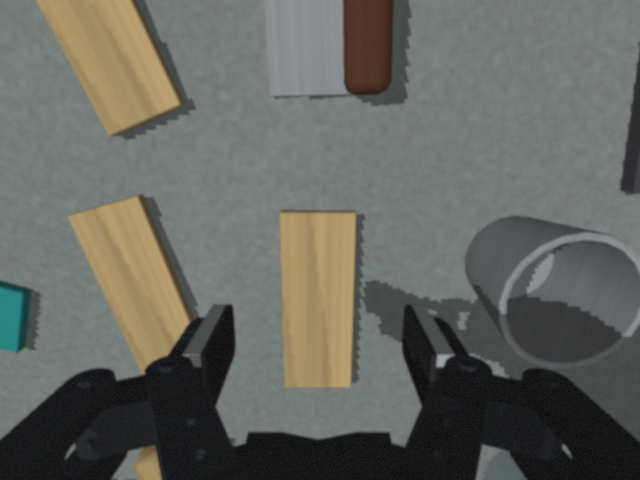

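View pics/top7.png

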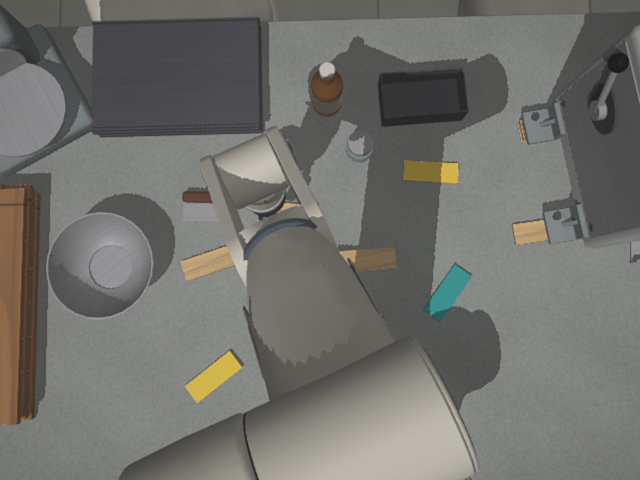

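The wrist view shows packer B centred at (318,300), with the cup clear on the right. The top view shows the first packer sticking out from under the foot at (530,232).

```bash
python3 -m inch '[{"dp":[0,0,40],"angular":[0,0,0],"fingers":75},{"dp":[0,0,70],"angular":[0,0,0],"fingers":90},{"dp":[0,0,82],"angular":[0,0,0],"fingers":90},{"dp":[0,0,88],"angular":[0,0,0],"fingers":90},{"dp":[0,0,91],"angular":[0,0,0],"fingers":90},{"dp":[0,0,91],"angular":[0,0,0],"fingers":90},{"dp":[0,0,91],"angular":[0,0,0],"fingers":90}]'
python3 - <<'E'
from h import *
togo((543,239,-2),-0.084)
c=vision.camera_params('top');W=cloud(c,np.load('pics/top7.npy'))
k=(W[...,0]>430)&(W[...,0]<540)&(W[...,1]<-270)&(W[...,1]>-340)&(W[...,2]>4.5)&(W[...,2]<16)
q=W[k]; print(cv2.minAreaRect(q[:,:2].astype(np.float32)),np.median(q[:,2]))
im=cv2.imread('pics/top7.png');cv2.imwrite('pics/top7c.png',cv2.resize(im[195:260,500:600],None,fx=7.5,fy=7.5,interpolation=cv2.INTER_CUBIC))
E
```

```text
clock: 8.6
eef_pos: [544.7, 237.1, -1.0]
tcp_rot: [-3.141, -0.002, -0.086]
contact_force: [0.2, -0.0, -0.1]
opening: 0.65
dp [-1.9 -1.8  1. ] ang [-0.0008 -0.0016 -0.0024] now [544.7 237.1  -1. ] [-3.1408e+00 -1.6000e-03 -8.6400e-02] F [ 0.2 -0.  -0.1] op 0.65 t 8.6
((482.8244934082031, -306.2170715332031), (68.14781188964844, 100.19060516357422), 88.30294799804688) 8.10578203244031
```

```bash
sleep 1
```

View pics/top7c.png

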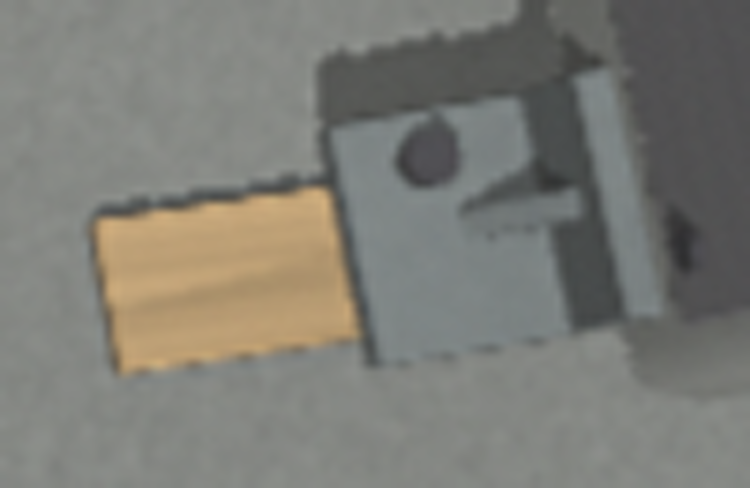

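```bash
python3 -m inch '[{"dp":[0,0,0],"angular":[0,0,0],"fingers":150},{"dp":[0,0,0],"angular":[0,0,0],"fingers":150},{"dp":[0,0,0],"angular":[0,0,0],"fingers":150},{"dp":[0,0,0],"angular":[0,0,0],"fingers":150},{"dp":[0,0,-3],"angular":[0,0,0],"fingers":150},{"dp":[0,0,-30],"angular":[0,0,0],"fingers":150},{"dp":[0,0,-60],"angular":[0,0,0],"fingers":150},{"dp":[0,0,-60],"angular":[0,0,0],"fingers":150},{"dp":[0,0,-60],"angular":[0,0,0],"fingers":150},{"dp":[0,0,-60],"angular":[0,0,0],"fingers":150}]' 60
python3 - <<'E'
from h import *
togo((477,-225,57),0.119)
p,d=vision.grab_frame('wrist');cv2.imwrite('pics/w8.png',p)
E
```

```text
clock: 9.43
eef_pos: [543.8, 237.1, 58.2]
tcp_rot: [-3.141, -0.001, -0.086]
contact_force: [-0.1, 0.7, -0.8]
opening: 0.504
dp [-26.9 466.1   1. ] ang [-0.0004 -0.0008 -0.2048] now [543.8 237.1  58.2] [-3.1412e+00 -8.0000e-04 -8.5800e-02] F [-0.1  0.7 -0.8] op 0.504 t 9.43
```

```bash
sleep 1
```

```text
(no output)
```

View pics/w8.png

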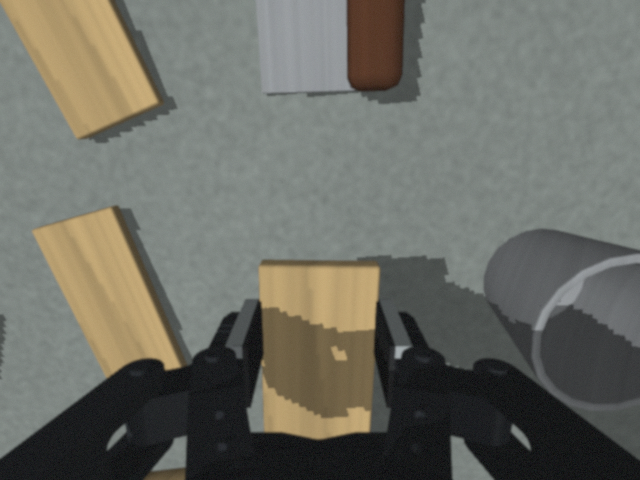

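```bash
python3 -m inch '[{"dp":[-27,466,0],"angular":[0,0,-0.205],"fingers":150},{"dp":[-27,466,0],"angular":[0,0,-0.205],"fingers":150},{"dp":[-27,466,0],"angular":[0,0,-0.205],"fingers":150},{"dp":[-27,466,0],"angular":[0,0,-0.205],"fingers":150},{"dp":[-27,466,0],"angular":[0,0,-0.205],"fingers":150},{"dp":[-27,466,0],"angular":[0,0,-0.205],"fingers":150},{"dp":[-27,466,0],"angular":[0,0,-0.205],"fingers":150},{"dp":[-27,466,0],"angular":[0,0,-0.205],"fingers":150},{"dp":[-27,466,0],"angular":[0,0,-0.205],"fingers":150},{"dp":[-27,466,0],"angular":[0,0,-0.205],"fingers":150},{"dp":[-27,466,0],"angular":[0,0,-0.205],"fingers":150},{"dp":[-27,466,0],"angular":[0,0,-0.205],"fingers":150}]'; python3 -m inch '[{"dp":[0,0,15],"angular":[0,0,0],"fingers":150},{"dp":[0,0,30],"angular":[0,0,0],"fingers":150},{"dp":[0,0,40],"angular":[0,0,0],"fingers":150},{"dp":[0,0,45],"angular":[0,0,0],"fingers":150},{"dp":[0,0,45],"angular":[0,0,0],"fingers":150},{"dp":[0,0,45],"angular":[0,0,0],"fingers":150}]'
python3 - <<'E'
from h import *
togo((485,-305,8),0.119)
for n in('scene','top'):
    p,d=vision.grab_frame(n); cv2.imwrite(f'pics/{n}9.png',p); np.save(f'pics/{n}9.npy',d)
    if n=='scene':q=p[150:270,60:220]
    cv2.imwrite(f'pics/{n}9c.png',cv2.resize(q,None,fx=4.8,fy=4.8,interpolation=cv2.INTER_CUBIC))
E
```

```text
clock: 10.48
eef_pos: [475.7, -229.7, 57.1]
tcp_rot: [3.141, 0.001, 0.116]
contact_force: [-0.6, -0.6, 0.3]
opening: 0.5
clock: 10.98
eef_pos: [476.7, -224.4, 12.5]
tcp_rot: [-3.141, 0.001, 0.12]
contact_force: [0.2, -0.4, -0.6]
opening: 0.504
dp [-1.4 81.   4.4] ang [-0.0006  0.0009  0.0007] now [ 476.7 -224.4   12.5] [-3.141e+00  9.000e-04  1.197e-01] F [ 0.2 -0.4 -0.6] op 0.504 t 10.98
```

```bash
sleep 1
```

```text
(no output)
```

View pics/scene9c.png

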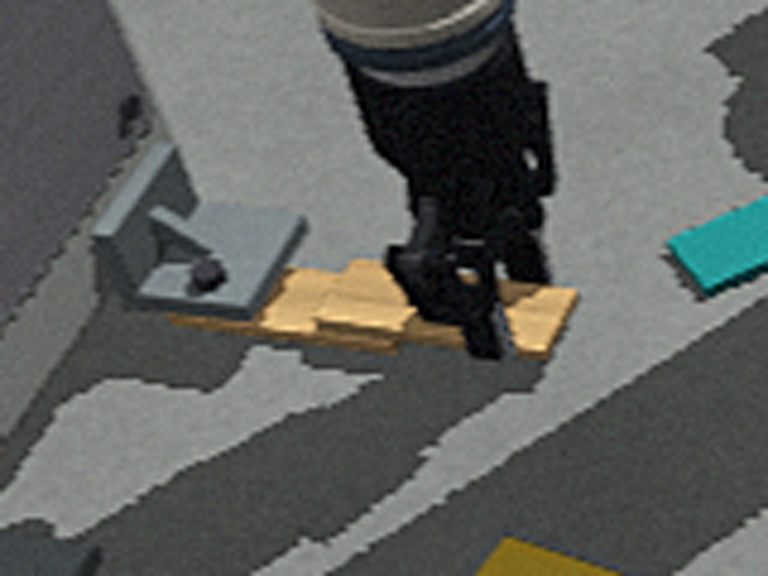

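The second packer is held flat, a few mm above the first's outer end. Sliding it in.

```bash
python3 -m inch '[{"dp":[0,5,2],"angular":[0,0,0],"fingers":150},{"dp":[0,15,3.5],"angular":[0,0,0],"fingers":150},{"dp":[0,27,3.5],"angular":[0,0,0],"fingers":150},{"dp":[0,40,3.5],"angular":[0,0,0],"fingers":150},{"dp":[0,53,3.5],"angular":[0,0,0],"fingers":150},{"dp":[0,66,3.5],"angular":[0,0,0],"fingers":150},{"dp":[0,80,3.5],"angular":[0,0,0],"fingers":150},{"dp":[0,80,4.5],"angular":[0,0,0],"fingers":150},{"dp":[0,80,5.5],"angular":[0,0,0],"fingers":150},{"dp":[0,80,5.5],"angular":[0,0,0],"fingers":150}]'
python3 - <<'E'
from h import *
togo((485,-305,6),0.119)
for n in('scene',):
    p,d=vision.grab_frame(n); cv2.imwrite(f'pics/{n}10.png',p); np.save(f'pics/{n}10.npy',d)
    if n=='scene':q=p[150:270,60:220]
    cv2.imwrite(f'pics/{n}10c.png',cv2.resize(q,None,fx=4.8,fy=4.8,interpolation=cv2.INTER_CUBIC))
E
```

```text
clock: 11.92
eef_pos: [486.7, -305.4, 7.6]
tcp_rot: [3.14, -0.001, 0.118]
contact_force: [1.0, -2.3, 4.4]
opening: 0.501
dp [-1.6 -0.6  1.6] ang [ 0.0012 -0.0009 -0.0005] now [ 486.7 -305.4    7.6] [ 3.1404e+00 -9.0000e-04  1.1850e-01] F [ 1.  -2.3  4.4] op 0.501 t 11.92
```

```bash
sleep 1
```

```text
(no output)
```

View pics/scene10c.png

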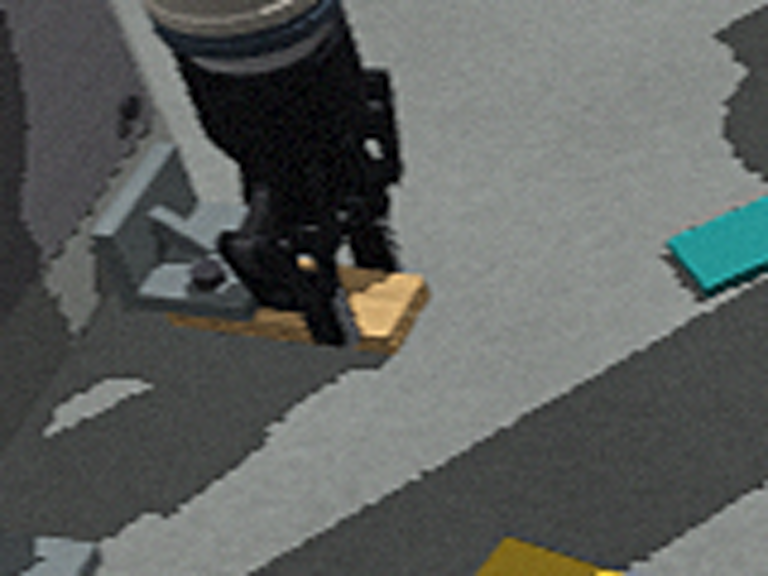

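The second packer rests on the first (Fz≈+4 N), with the outer ends level. Releasing.

```bash
python3 -m inch '[{"dp":[0,0,-0.5],"angular":[0,0,0],"fingers":75},{"dp":[0,0,-0.5],"angular":[0,0,0],"fingers":75},{"dp":[0,0,-0.5],"angular":[0,0,0],"fingers":75},{"dp":[0,0,-0.5],"angular":[0,0,0],"fingers":75},{"dp":[0,0,-20],"angular":[0,0,0],"fingers":75},{"dp":[0,0,-60],"angular":[0,0,0],"fingers":75},{"dp":[0,-80,-100],"angular":[0,0,0],"fingers":60},{"dp":[0,-80,-100],"angular":[0,0,0],"fingers":60},{"dp":[0,-80,-100],"angular":[0,0,0],"fingers":60},{"dp":[0,-80,-100],"angular":[0,0,0],"fingers":60}]'
python3 - <<'E'
from h import *
s=np.radians(3.5)
g=np.array([435,44])+30*np.array([-np.sin(s),np.cos(s)]); print(g)
togo((*g,90),s)
E
```

```text
clock: 12.8
eef_pos: [477.0, -223.3, 108.5]
tcp_rot: [3.141, -0.001, 0.122]
contact_force: [-0.0, -0.5, -0.7]
opening: 0.769
[433.16854381  73.94404395]
dp [  -7.5 -300.4   18.3] ang [ 0.0006 -0.0014  0.0604] now [ 477.  -223.3  108.5] [ 3.141e+00 -1.300e-03  1.215e-01] F [-0.  -0.5 -0.7] op 0.769 t 12.8
```

```bash
python3 -m inch '[{"dp":[-7.5,-300.5,18],"angular":[0,0,0.06],"fingers":50},{"dp":[-7.5,-300.5,18],"angular":[0,0,0.06],"fingers":50},{"dp":[-7.5,-300.5,18],"angular":[0,0,0.06],"fingers":50},{"dp":[-7.5,-300.5,18],"angular":[0,0,0.06],"fingers":50},{"dp":[-7.5,-300.5,18],"angular":[0,0,0.06],"fingers":50},{"dp":[-7.5,-300.5,18],"angular":[0,0,0.06],"fingers":50},{"dp":[-7.5,-300.5,18],"angular":[0,0,0.06],"fingers":50},{"dp":[-7.5,-300.5,18],"angular":[0,0,0.06],"fingers":50},{"dp":[-7.5,-300.5,18],"angular":[0,0,0.06],"fingers":50},{"dp":[-7.5,-300.5,18],"angular":[0,0,0.06],"fingers":50}]'; python3 -m inch '[{"dp":[0,0,0],"angular":[0,0,0],"fingers":50},{"dp":[0,0,0],"angular":[0,0,0],"fingers":50}]'
python3 - <<'E'
from h import *
togo((433,74,0),0.061)
p,d=vision.grab_frame('wrist');cv2.imwrite('pics/w11.png',p)
p,d=vision.grab_frame('top');cv2.imwrite('pics/top11.png',p);np.save('pics/top11.npy',d)
cv2.imwrite('pics/top11c.png',cv2.resize(p[195:260,500:600],None,fx=7.5,fy=7.5,interpolation=cv2.INTER_CUBIC))
p,d=vision.grab_frame('scene');cv2.imwrite('pics/scene11.png',p);np.save('pics/scene11.npy',d)
cv2.imwrite('pics/scene11c.png',cv2.resize(p[170:240,70:170],None,fx=7.5,fy=7.5,interpolation=cv2.INTER_CUBIC))
E
```

```text
clock: 13.63
eef_pos: [433.9, 72.3, 88.8]
tcp_rot: [3.141, 0.001, 0.061]
contact_force: [1.1, -0.3, 0.1]
opening: 0.803
clock: 13.8
eef_pos: [434.1, 71.1, 89.1]
tcp_rot: [3.141, 0.0, 0.057]
contact_force: [0.7, -0.1, -0.1]
opening: 0.804
dp [-1.  -3.  89.1] ang [ 0.0003  0.0001 -0.0037] now [434.1  71.1  89.1] [3.1413e+00 1.0000e-04 5.7300e-02] F [ 0.7 -0.1 -0.1] op 0.804 t 13.8
```

```bash
sleep 1
```

```text
(no output)
```

View pics/w11.png

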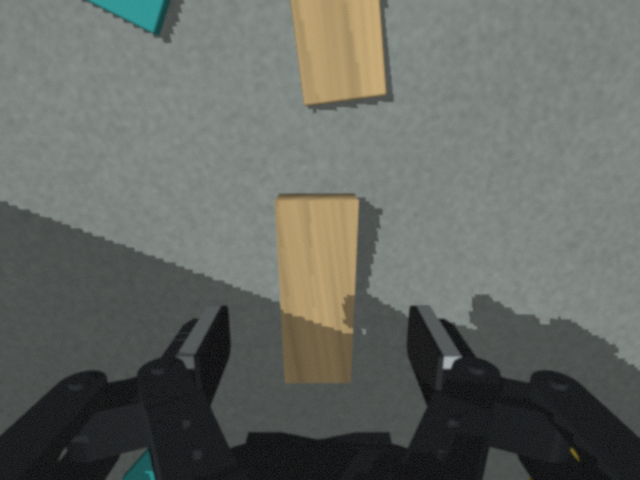

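View pics/top11c.png

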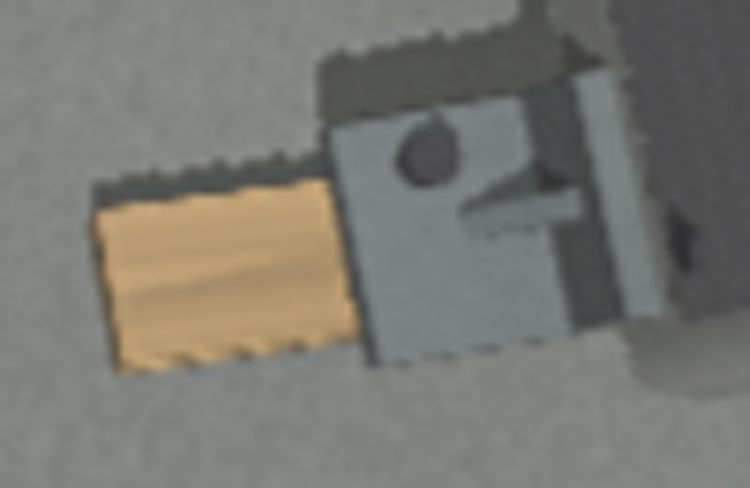

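View pics/scene11c.png

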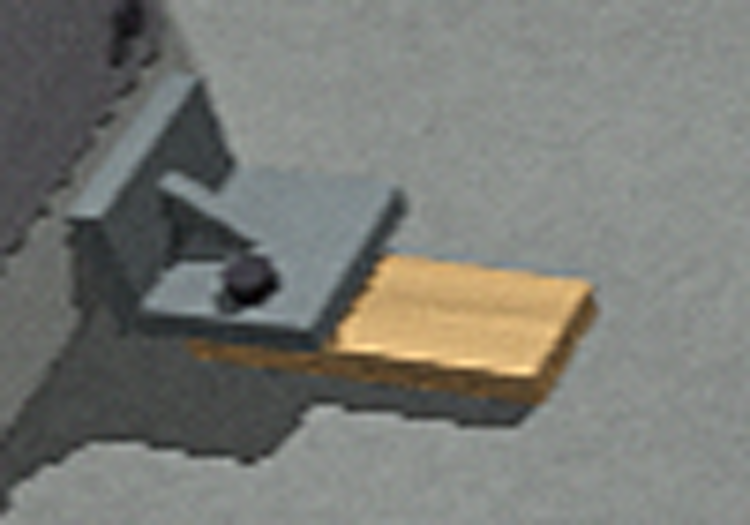

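The two packers lie neatly on one another, from (118,290) in under the foot in the top crop. The wedge is centred between the fingers at (318,290), with its heel away from the foot. Now I'll grip the wedge.

```bash
python3 -m inch '[{"dp":[0,0,40],"angular":[0,0,0],"fingers":75},{"dp":[0,0,65],"angular":[0,0,0],"fingers":85},{"dp":[0,0,80],"angular":[0,0,0],"fingers":85},{"dp":[0,0,87],"angular":[0,0,0],"fingers":85},{"dp":[0,0,90],"angular":[0,0,0],"fingers":85},{"dp":[0,0,90],"angular":[0,0,0],"fingers":85},{"dp":[0,0,90],"angular":[0,0,0],"fingers":160},{"dp":[0,0,90],"angular":[0,0,0],"fingers":160},{"dp":[0,0,90],"angular":[0,0,0],"fingers":160},{"dp":[0,0,90],"angular":[0,0,0],"fingers":160},{"dp":[0,0,90],"angular":[0,0,0],"fingers":160}]' 110
python3 - <<'E'
from h import *
togo((433,74,0),0.061)
p,d=vision.grab_frame('wrist');cv2.imwrite('pics/w12.png',p)
c=vision.camera_params('top')
A=plane(c,500+95/7.5,195+208/7.5,16);B=plane(c,500+118/7.5,195+372/7.5,16)
print('stack outer end',A,B,(A+B)/2,np.linalg.norm(A-B),np.degrees(np.arctan2(*(A-B)[[1,0]])))
E=np.array([490,-342.8]);t=np.radians(6.8);m=((A+B)/2)[:2]-E
print('x off',m@[np.cos(t),np.sin(t)],'out',m@[-np.sin(t),np.cos(t)])
W=cloud(c,np.load('pics/top11.npy'))
k=(W[...,0]>462)&(W[...,0]<500)&(W[...,1]<-290)&(W[...,1]>-330);print('stack z',np.median(W[...,2][k]))
E
```

```text
clock: 14.87
eef_pos: [434.4, 72.5, 0.6]
tcp_rot: [-3.141, -0.002, 0.059]
contact_force: [-1.5, -1.5, 6.8]
opening: 0.499
dp [-1.3 -1.6  0.6] ang [-0.0001 -0.0018 -0.0021] now [434.4  72.5   0.6] [-3.1415e+00 -1.8000e-03  5.8900e-02] F [-1.5 -1.5  6.8] op 0.499 t 14.87
stack outer end [ 504.55720773 -276.40021994   16.        ] [ 457.15420973 -280.01578992   16.        ] [ 480.85570873 -278.20800493   16.        ] 47.540683276633295 4.361677290912004
x off -1.4320172892560836 out 65.22034358137553
stack z 15.522246022612478
```

```bash
sleep 1
```

```text
(no output)
```

View pics/w12.png

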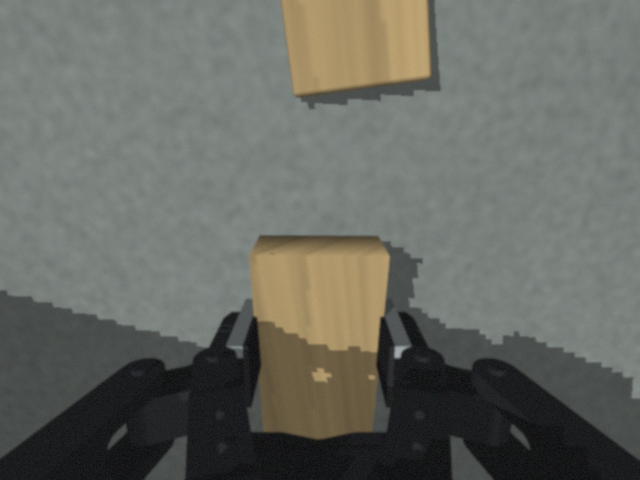

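Fz≈7 N suggests the fingertips are at bench level. I'll regrip 5 mm higher so they stay clear of the packers later.

```bash
python3 -m inch '[{"dp":[0,0,0],"angular":[0,0,0],"fingers":95},{"dp":[0,0,0],"angular":[0,0,0],"fingers":95},{"dp":[0,0,-3],"angular":[0,0,0],"fingers":95},{"dp":[0,0,-5],"angular":[0,0,0],"fingers":95},{"dp":[0,0,-5],"angular":[0,0,0],"fingers":160},{"dp":[0,0,-5],"angular":[0,0,0],"fingers":160},{"dp":[0,0,-5],"angular":[0,0,0],"fingers":160},{"dp":[0,0,-5],"angular":[0,0,0],"fingers":160}]' 110
python3 - <<'E'
from h import *
togo((433,74,0),0.061)
E
```

```text
clock: 15.58
eef_pos: [434.1, 72.6, 5.5]
tcp_rot: [-3.141, -0.001, 0.059]
contact_force: [-3.9, -0.7, 23.8]
opening: 0.495
dp [-1.  -1.5  5.5] ang [-0.0001 -0.0008 -0.0022] now [434.1  72.6   5.5] [-3.1414e+00 -8.0000e-04  5.8800e-02] F [-3.9 -0.7 23.8] op 0.495 t 15.58
```

```bash
sleep 1
```

```text
(no output)
```

The reaction comes from the pads swinging forward and pressing the wedge down as they close, which lifting removes. Lifting it and carrying it to the foot.

```bash
python3 -m inch '[{"dp":[0,0,-3],"angular":[0,0,0],"fingers":160},{"dp":[0,0,-25],"angular":[0,0,0],"fingers":160},{"dp":[0,0,-50],"angular":[0,0,0],"fingers":160},{"dp":[0,0,-50],"angular":[0,0,0],"fingers":160},{"dp":[0,0,-50],"angular":[0,0,0],"fingers":160}]'
python3 - <<'E'
from h import *
togo((475,-225,55),0.119)
E
```

```text
clock: 16.0
eef_pos: [434.7, 72.7, 55.3]
tcp_rot: [-3.141, -0.003, 0.059]
contact_force: [0.2, -0.7, -0.7]
opening: 0.494
dp [ 22.6 299.6   0.3] ang [-0.0002 -0.003  -0.06  ] now [434.7  72.7  55.3] [-3.1413e+00 -2.9000e-03  5.9000e-02] F [ 0.2 -0.7 -0.7] op 0.494 t 16.0
```

```bash
python3 -m inch '[{"dp":[22.5,299.5,0],"angular":[0,0,-0.06],"fingers":160},{"dp":[22.5,299.5,0],"angular":[0,0,-0.06],"fingers":160},{"dp":[22.5,299.5,0],"angular":[0,0,-0.06],"fingers":160},{"dp":[22.5,299.5,0],"angular":[0,0,-0.06],"fingers":160},{"dp":[22.5,299.5,0],"angular":[0,0,-0.06],"fingers":160},{"dp":[22.5,299.5,0],"angular":[0,0,-0.06],"fingers":160},{"dp":[22.5,299.5,0],"angular":[0,0,-0.06],"fingers":160},{"dp":[22.5,299.5,0],"angular":[0,0,-0.06],"fingers":160},{"dp":[22.5,299.5,10],"angular":[0,0,-0.06],"fingers":160},{"dp":[22.5,299.5,22],"angular":[0,0,-0.06],"fingers":160},{"dp":[22.5,299.5,30],"angular":[0,0,-0.06],"fingers":160},{"dp":[22.5,299.5,30],"angular":[0,0,-0.06],"fingers":160}]';python3 -m inch '[{"dp":[0,0,0],"angular":[0,0,0],"fingers":160},{"dp":[0,0,0],"angular":[0,0,0],"fingers":160}]'
python3 - <<'E'
from h import *
togo((475,-225,24),0.119)
for n in('scene','wrist'):
    p,d=vision.grab_frame(n); cv2.imwrite(f'pics/{n}13.png',p); np.save(f'pics/{n}13.npy',d)
    q=p[160:250,60:180]
    if n=='scene':cv2.imwrite(f'pics/{n}13c.png',cv2.resize(q,None,fx=6.5,fy=6.5,interpolation=cv2.INTER_CUBIC))
E
```

```text
clock: 17.0
eef_pos: [472.3, -223.2, 21.8]
tcp_rot: [-3.14, 0.003, 0.121]
contact_force: [-0.4, 0.8, -0.2]
opening: 0.488
clock: 17.17
eef_pos: [473.6, -223.9, 24.0]
tcp_rot: [-3.141, 0.001, 0.12]
contact_force: [-0.2, 0.1, -1.1]
opening: 0.491
dp [ 1.3  1.2 -0. ] ang [-0.0007  0.0009  0.0014] now [ 473.6 -223.9   24. ] [-3.1409e+00  9.0000e-04  1.2040e-01] F [-0.2  0.1 -1.1] op 0.491 t 17.17
```

```bash
sleep 1
```

```text
(no output)
```

View pics/scene13c.png

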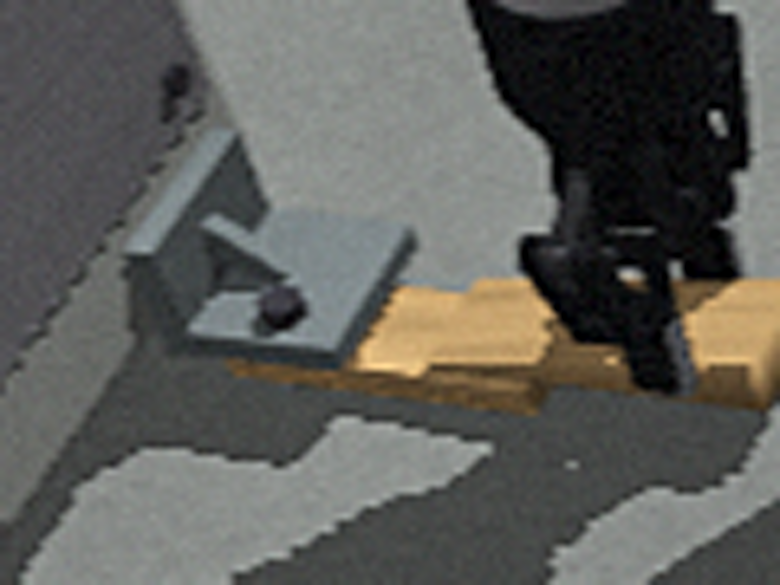

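View pics/wrist13.png

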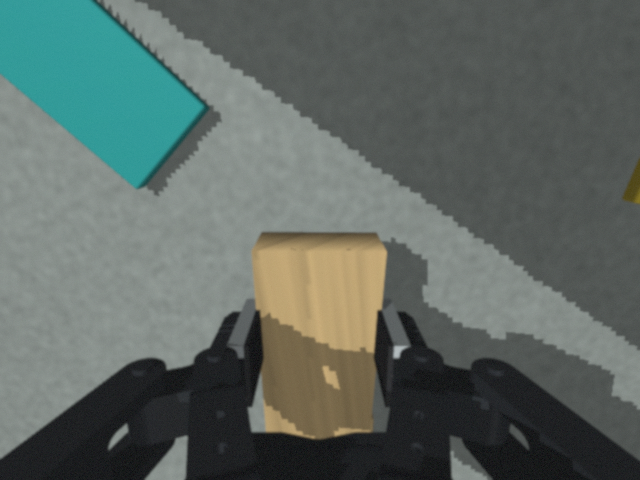

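The wedge is aligned over the stack with its toe about 25 mm short of the foot. Advancing.

```bash
python3 -m inch '[{"dp":[1,8,0],"angular":[0,0,0],"fingers":160},{"dp":[1,18,0],"angular":[0,0,0],"fingers":160},{"dp":[1,28,0],"angular":[0,0,0],"fingers":160},{"dp":[1,38,0.5],"angular":[0,0,0],"fingers":160},{"dp":[1,46,1],"angular":[0,0,0],"fingers":160},{"dp":[1,52,1.5],"angular":[0,0,0],"fingers":160},{"dp":[1,54,1.5],"angular":[0,0,0],"fingers":160},{"dp":[1,54,1.5],"angular":[0,0,0],"fingers":160},{"dp":[1,54,1.5],"angular":[0,0,0],"fingers":160}]';python3 - <<'E'
from h import *
togo((482,-290,24),0.119)
E
```

```text
clock: 18.02
eef_pos: [481.0, -278.6, 22.6]
tcp_rot: [-3.141, 0.0, 0.119]
contact_force: [0.1, 0.5, -0.7]
opening: 0.49
dp [-0.3 11.5 -1.4] ang [-0.0004  0.0004 -0.0004] now [ 481.  -278.6   22.6] [-3.1412e+00  4.0000e-04  1.1860e-01] F [ 0.1  0.5 -0.7] op 0.49 t 18.02
```

```bash
python3 -m inch '[{"dp":[0,2,0.5],"angular":[0,0,0],"fingers":160},{"dp":[0,4,0.8],"angular":[0,0,0],"fingers":160},{"dp":[0,6,0.8],"angular":[0,0,0],"fingers":160},{"dp":[0,8,0.8],"angular":[0,0,0],"fingers":160},{"dp":[0,8,0.8],"angular":[0,0,0],"fingers":160}]';python3 - <<'E'
from h import *
togo((482,-290,24),0.119)
E
```

```text
clock: 18.43
eef_pos: [482.4, -286.9, 22.0]
tcp_rot: [3.141, -0.0, 0.119]
contact_force: [-0.2, -0.4, -1.2]
opening: 0.494
dp [-0.7  3.  -2. ] ang [ 0.0002 -0.0002 -0.    ] now [ 482.4 -286.9   22. ] [ 3.1414e+00 -2.0000e-04  1.1900e-01] F [-0.2 -0.4 -1.2] op 0.494 t 18.43
```

```bash
python3 -m inch '[{"dp":[0,1,0.5],"angular":[0,0,0],"fingers":160},{"dp":[0,2,0.7],"angular":[0,0,0],"fingers":160},{"dp":[0,3,0.7],"angular":[0,0,0],"fingers":160},{"dp":[0,4,0.7],"angular":[0,0,0],"fingers":160},{"dp":[0,4,0.7],"angular":[0,0,0],"fingers":160}]';python3 - <<'E'
from h import *
togo((482,-290,24),0.119)
E
```

```text
clock: 18.85
eef_pos: [482.7, -290.0, 21.6]
tcp_rot: [-3.141, 0.0, 0.119]
contact_force: [-0.7, 3.9, 7.1]
opening: 0.491
dp [-0.6 -0.1 -2.4] ang [-0.0009  0.0001 -0.0003] now [ 482.7 -290.    21.6] [-3.1406e+00  1.0000e-04  1.1870e-01] F [-0.7  3.9  7.1] op 0.491 t 18.85
```

```bash
python3 -m inch '[{"dp":[0,1,-0.3],"angular":[0,0,0],"fingers":160},{"dp":[0,2,-0.3],"angular":[0,0,0],"fingers":160},{"dp":[0,3,-0.3],"angular":[0,0,0],"fingers":160},{"dp":[0,3,-0.3],"angular":[0,0,0],"fingers":160}]';python3 - <<'E'
from h import *
togo((482,-290,24),0.119)
E
```

```text
clock: 19.18
eef_pos: [482.4, -291.0, 21.6]
tcp_rot: [-3.137, 0.001, 0.118]
contact_force: [0.8, 16.0, 9.1]
opening: 0.491
dp [-0.3 -1.  -2.4] ang [-0.0042  0.0013 -0.0008] now [ 482.4 -291.    21.6] [-3.1374e+00  1.3000e-03  1.1820e-01] F [ 0.8 16.   9.1] op 0.491 t 19.18
```

It's binding: 16 N of resistance, and only 1 mm of travel for 3 mm commanded. Pushing harder.

```bash
python3 -m inch '[{"dp":[0,1,-0.3],"angular":[0,0,0],"fingers":160},{"dp":[0,2,-0.3],"angular":[0,0,0],"fingers":160},{"dp":[0,3,-0.3],"angular":[0,0,0],"fingers":160},{"dp":[0,3,-0.3],"angular":[0,0,0],"fingers":160},{"dp":[0,3,-0.3],"angular":[0,0,0],"fingers":160}]' 120;python3 - <<'E'
from h import *
togo((482,-290,24),0.119)
for n in('scene','wrist'):
    p,d=vision.grab_frame(n); cv2.imwrite(f'pics/{n}14.png',p); np.save(f'pics/{n}14.npy',d)
    q=p[160:250,60:180]
    if n=='scene':cv2.imwrite(f'pics/{n}14c.png',cv2.resize(q,None,fx=6.5,fy=6.5,interpolation=cv2.INTER_CUBIC))
E
```

```text
clock: 19.6
eef_pos: [482.2, -291.6, 21.7]
tcp_rot: [-3.134, 0.003, 0.118]
contact_force: [1.7, 27.7, 11.5]
opening: 0.493
dp [-0.  -1.6 -2.3] ang [-0.0077  0.0025 -0.0013] now [ 482.2 -291.6   21.7] [-3.1339e+00  2.5000e-03  1.1770e-01] F [ 1.7 27.7 11.5] op 0.493 t 19.6
```

```bash
sleep 1
```

```text
(no output)
```

View pics/scene14c.png

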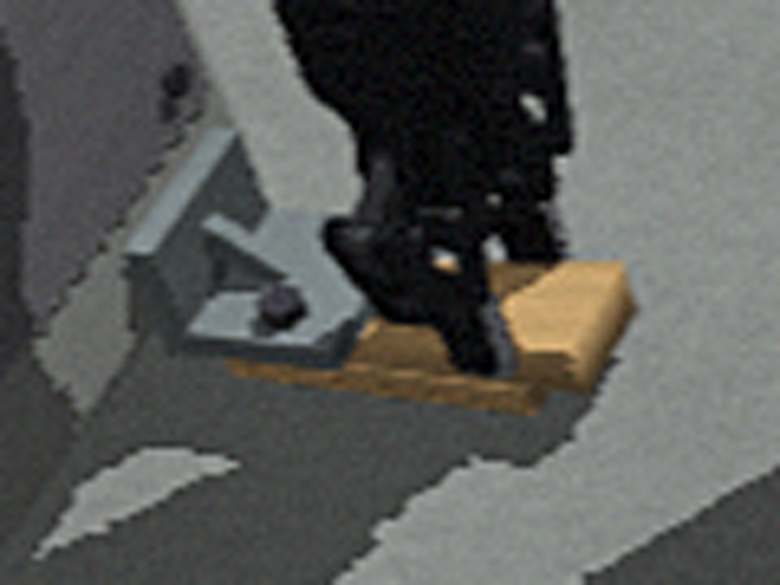

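View pics/wrist14.png

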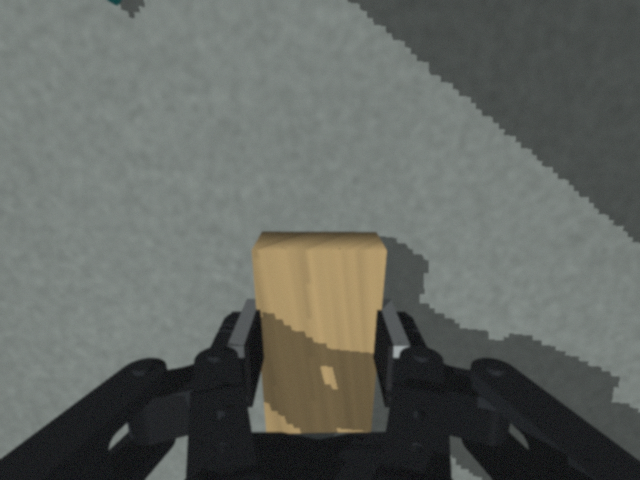

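The wedge is home and hasn't slipped in the grip, still seated at (318,240–430) in the wrist view. The packers' outer end is unmoved at about (545,400) in the crop. I'll hold for half a second to check that it stays steady.

```bash
python3 -m inch '[{"dp":[0,0.5,0],"angular":[0,0,0],"fingers":160},{"dp":[0,0.5,0],"angular":[0,0,0],"fingers":160},{"dp":[0,0.5,0],"angular":[0,0,0],"fingers":160},{"dp":[0,0.5,0],"angular":[0,0,0],"fingers":160},{"dp":[0,0.5,0],"angular":[0,0,0],"fingers":160},{"dp":[0,0.5,0],"angular":[0,0,0],"fingers":160},{"dp":[0,0.5,0],"angular":[0,0,0],"fingers":160},{"dp":[0,0.5,0],"angular":[0,0,0],"fingers":160}]' 120;python3 - <<'E'
from h import *
togo((482,-290,24),0.119)
p,d=vision.grab_frame('scene'); cv2.imwrite('pics/scene15.png',p)
E
```

```text
clock: 20.37
eef_pos: [482.2, -291.6, 21.7]
tcp_rot: [-3.133, 0.003, 0.118]
contact_force: [2.7, 30.4, 13.2]
opening: 0.491
dp [ 0.  -1.6 -2.3] ang [-0.0084  0.0027 -0.0014] now [ 482.2 -291.6   21.7] [-3.1332e+00  2.7000e-03  1.1770e-01] F [ 2.7 30.4 13.2] op 0.491 t 20.37
```

```bash
sleep 1
```

```text
(no output)
```

View pics/scene15.png

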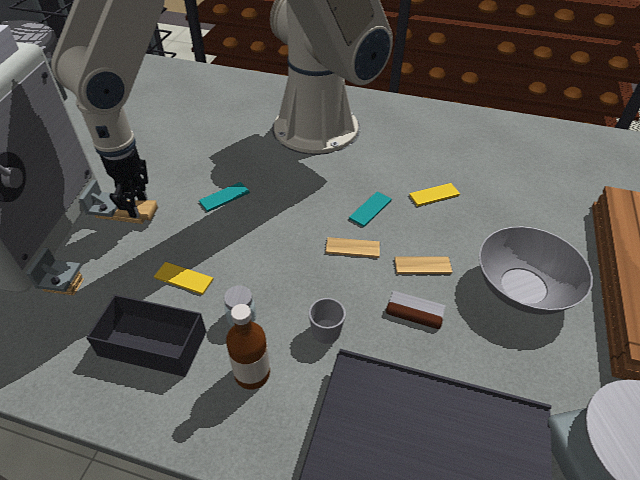

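The push is steady at 30 N with no movement. The two spare packers at (353,247) and (423,265) and everything else are where they started. Handing in.

```bash
python3 -c "
from rig import sign_off
sign_off()"
```

```text
the job is handed in; nothing more can be done
```

The sheeter's near foot is packed and tight, and I handed the job in at about 20 s. The arm is still gripping the wedge and pressing it home.

- **Packers:** I measured the gap at about 26 mm and slid in two packers, one on the other, about 55 mm under the foot. That left about 10 mm for the wedge.
- **Wedge:** It went in thin end first on top of the packers, with its toe about 42 mm in, until it bound.
- **Last checks:** The push held steady at about 30 N inward over the last 0.7 s, with the tool not moving. In the pictures the wedge had not slipped in the grip, and the packers had stayed put. The two spare packers and everything else looked to be where they started.
- **Disagreements:** Depth readings put the foot's top between 38 and 40 mm, and its angle between about 4° and 8° depending on the view. Neither changes the number of packers. One picture put the packers' outer end about 2° off the foot's angle, which I took as pixel error.

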